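# Clip the sensor on the fixture plate and slide it out over the dish

## Task

Squeeze the sprung sensor clip open and release it onto the middle of the plate's upstand, pushed fully down, with the sensor barrel on the outer side, over the end of the plate. Then take the plate by its grip rib and slide it gently outward along the stand, neither lifting nor tipping it, until the engraved line across it lies over the stand's outer edge, so that the sensor hangs over the petri dish. Past that balance point the plate would tip if let go, so finish while still holding it level by the rib, and leave the dish, jar, bottle and timer where they stand.

Things in the scene. Friction and masses are not known exactly. Their poses are not given: they have to be found in the camera images.
- stand: Fixed grey bench riser, 220 (x) x 108 (y) x 87 mm. Origin: centre of its underside; +x is outward (world +y within 0.25 rad), z up. Flat top at z = 80 mm; along both long sides a 6 mm wide lip rises 7 mm above it and guides the plate (95 mm between the lips). Both ends are open.
- stand_edge (a point): Middle of the stand's outer edge, on the top face: stand frame (110, 0, 80) mm. Axes as the stand's.
- board: Loose aluminium fixture plate on the stand between the lips, 250 (x) x 90 (y) x 8 mm, 0.36 to 0.54 kg. Origin: centre of its underside; +x outward, z up. At the start its outer end overhangs the stand's edge by 15 to 45 mm. With the line at the edge it overhangs 150 mm and tips unless the rib is held (2 to 3 N down at the rib).
- board_line (a point): Middle of the dark engraved line that runs across the plate's top face: board frame (-25, 0, 8) mm. This line must come over stand_edge.
- board_rib (a point): Grip point in the upright grip rib near the plate's inner end. The rib is a bar across the plate, 10 mm thick (x), 50 mm wide (y), from the plate's top (8 mm) to 48 mm above the plate's underside; this point is its centre at 34 mm, board frame (-108, 0, 34) mm. Grip it from above, the fingers closing along the plate's x axis.
- board_upstand (a point): Middle of the top edge of the upstand near the plate's outer end, for the clip: board frame (115, 0, 42) mm. The upstand is a plate 6 mm thick (x), 70 mm wide (y), rising 34 mm above the plate's top, 7 mm in from the plate's outer end; with the clip fully down the jaw tips are 4 mm above the plate.
- clip: Loose sprung clip, grey plastic, 70 g, 70 mm tall, standing on its jaw tips left of the stand. Origin: between the shut jaws at their lower end. +x (start: world +y within 0.6 rad) is the side with the black sensor barrel. Jaws 7.5 mm thick, 24 mm wide (y), 30 mm deep, 3 mm gap when empty. Fully down on the upstand, its top edge is 30 mm above the jaw tips. This body has the +x jaw and -x tab.
- clip_foot (a point): The clip's origin, as a point.
- clip_sensor (a point): Lower end of the black sensor barrel: clip frame (20, 0, 2) mm. The barrel is 12 mm thick and reaches up to 27 mm above the jaw tips.
- clip_jaw (a joint): Opening of the clip's jaws, in m: 0 empty and shut (3 mm gap), 0.003 when closed on the 6 mm upstand, 0.016 squeezed fully open (19 mm gap). The sprung moving part carries the inner (-x) jaw and the +x tab.
- dish: Closed petri dish on the bench below where the sensor is to come, 90 mm across, 15 mm high; origin: centre of its underside. Leave it.
- jar: Bystander: capped white jar, 52 mm across, 66 mm tall; origin: centre of its underside.
- bottle: Bystander: screw-cap bottle, 40 mm across, 78 mm tall; origin: centre of its underside.
- timer: Bystander: flat digital timer, 58 x 66 x 19 mm; origin: centre of its underside.
- clip_tabs (a point): Point to grip: midway between the two upright finger tabs while the clip is shut, clip frame (0, 0, 55) mm. Tabs 26 mm wide (y), from 36 to 70 mm above the jaw tips, outer faces at x = -24 and +24 mm. Pressing them together along x parts the jaws (cross-acting): 4 N to start, 8 N to open fully, tabs then 32 mm over their outer faces, the jaw gap centred under them, this point 8 mm to +x of it.
Not all that is in view belongs to the job. What is shaped like the dish but black or red is not meant.

How it is judged:
On the way, in this order (a step that is already met when the one before it is completed fails the run):
1. the clip sits on the middle of the upstand, pushed down, sensor outward, let go by the fingers (x of clip_foot in the frame of board_upstand between -0.004 and 0.006 m and y of clip_foot in the frame of board_upstand between -0.012 and 0.012 m and z of clip_foot in the frame of board_upstand between -0.036 and -0.022 m and value of joint clip_jaw between 0.0015 and 0.005 m and x of clip_sensor in the frame of board_upstand above 0.012 m and angle between the z axis of clip and the z axis of board, either way round below 0.15 rad and contact force between clip and board above 1 N and contact force between the fingers and clip below 0.1 N), for 0.2 s.
2. the plate has been slid out until its line is over the stand's edge, level, down on the stand and held (x of board_line in the frame of stand_edge between -0.005 and 0.005 m and contact force between the fingers and board above 1 N and z of board_line in the frame of stand_edge between 0.004 and 0.011 m and angle between board's own z axis and vertical below 0.05 rad), for 0.2 s.
At the end, for the whole second after the job is handed in: Line within 5 mm of the stand's edge; plate level within 0.05 rad, down on the stand within 3 mm, still, held by the fingers (over 1 N). Clip shut on the upstand, untouched, within 12 mm of its middle and 8 mm of fully down, sensor outward, within 35 mm of the dish's centre from above (all of step 1 and all of step 2 and linear speed of board below 0.01 m/s and horizontal distance between clip_sensor and dish below 0.035 m); the arm keeps its last pose, push and grip.
It fails at once if the plate is tipped by more than 0.1 rad (angle between board's own z axis and vertical above 0.1 rad).
It fails at once if the plate is lifted off the stand by more than 8 mm (z of board_line in the frame of stand_edge above 0.016 m).
It fails at once if the dish, jar, bottle or timer is moved by more than 15 mm (distance of any of dish, jar, bottle, timer from where it was at the start of the episode above 0.015 m).
It also fails if it takes over 48 s, if anything falls off the work surface, if the arm or the gripper's body presses on something with over 40 N, if the wrist force passes 120 N, or if a joint passes its speed limit or range.

## Robot

A 6-joint arm with a two-finger parallel gripper is mounted at the origin on a cart in front of the work surface, level with it; the furniture and walls round the work are solid. World frame = base frame: x ahead of the robot, y to its left, z up, the work surface at z = 0. Lengths are in m, angles in rad, forces in N, time in s.
With the tool pointing down it reaches from about 0.35 to 0.925 m from the base axis. Payload 6.4 kg.
Tool frame: the origin (TCP) lies at the very end of the fingers, on their centre line; the grasp point (between the pads) lies 19 mm behind it (grip_point_offset is the distance from the TCP to the grasp point, in m); z points along the fingers, y is the direction in which the jaws open and shut (so a half turn about z gives the same grasp; the last joint's range is limited). The gripper opens to 85 mm and grips with 20 to 120 N. Pads are 22 mm wide; open, the fingers measure 114 mm over their backs; the gripper's body (76 mm by 85 mm) begins 54 mm behind the grasp point. The pads swing forward as they close: fully open they stand 13 mm farther back than shut.
Start: joints at [-1.465, 0.245, 1.558, -0, 1.339, -0.174], TCP at [0.18, -0.625, 0.231] pointing down, gripper open.
Joint ranges: [-3.13, 3.13], [-1.02, 2.26], [0.13, 2.54], [-0.95, 4.09], [0.21, 2.88], [-2.74, 2.74]. Speed limits (rad/s): [2.57, 2.57, 3.14, 3.14, 3.14, 3.14].

## Interface

Orientations are given as a unit quaternion [w, x, y, z].
In Python, from rig import observe, read_camera, job_done, grip_point_offset gives the robot as it stands.
- The arm moves only by the tool move_arm, never from a script. Its argument "motion" is a list of rows, each a list of 3 entries, a list of its own where there are three numbers: the shift along the tool's x, y, z in m, then the turn, a rotation vector about the tool's x, y, z in degrees, then the finger opening in m, from 0 to 0.0854. In form: [[[dx, dy, dz], [wx, wy, wz], jaw], ...]. A call has 1 to 8 rows; each row is the pose to reach, as a shift and turn from the pose measured when the call began, along the tool's axes at that moment; what a row does not reach only later rows make up. A row lasts 1/10 s, in which the tool goes at most 50 mm and 8.59 degrees, less where a joint would pass 70% of its speed; a pose out of reach is approached as far as the arm can. A call with a gripper value outside its range is refused whole. The fingers move at their own pace and stop on an object; the grip force is fixed at half the most. Time passes only in rows, so rows that repeat a pose let the fingers close. It gives the time, the measured TCP pose, the force and the opening at its end, in the units of the state.
- observe(): the state, without advancing time (a new reading comes with each control period).
- read_camera(name): name is "scene" or "top"; returns a dict with "image" (384x512x3 uint8, red, green, blue), "camera_matrix" (3x3 intrinsics, pixels), "rvec" (rotation vector, rad) and "tvec" (3), from world to camera coordinates, as OpenCV has them. Camera axes: x right, y down, z forward; pixel columns grow to the right and rows downward; lengths in m; the calibration is good to about 2 mm. A picture is of the moment at which its call begins. There is no depth.
- job_done(): hands the job in, once; it reports no verdict.
The state is a dict: "time_s": time; "joint_pos": joint angles; "joint_vel": joint speeds; "tau": joint torques, N m; "tcp_pos": TCP position; "tcp_rot": TCP orientation; "force": force on the tool from outside, world axes, zero at the start; "ft_torque": the same for the moment, N m; "finger_gap": finger opening in m.
Only numpy, scipy, OpenCV 4.12 (cv2) and the standard library are available. Lean on these libraries where they do the work, as an engineer would, in place of code of your own. Each camera call takes 0.05 s, during which the arm holds its last target.

## Working session

There is one attempt and no reset: what is moved stays moved. The work goes in short steps, Python scripts to look and compute and a tool call to move; the robot and the scene stay as the last step left them, time stands still between calls to the robot, and variables do not carry over. Pictures are saved under pics/ and viewed, and the job is handed in when it is done.

Besides the shell and the picture viewer there is one more tool, called as a command line: name --argument value ..., lists and objects as JSON in quotes. move_arm: Moves the arm, as the interface text tells. Its arguments: {"type":"object","properties":{"motion":{"type":"array"}},"required":["motion"]}

```bash
mkdir -p pics; ls
python3 - <<'E'
from rig import *
import cv2,numpy as np
print(observe()); print(grip_point_offset)
for n in("scene","top"):
    c=read_camera(n); cv2.imwrite(f"pics/{n}0.png",c["image"][:,:,::-1]); 
    R=cv2.Rodrigues(np.array(c["rvec"]))[0]; print(n,c["camera_matrix"],-R.T@np.array(c["tvec"]).ravel(),R)
E
```

```text
pics
{'time_s': 0.0, 'joint_pos': array([-1.46513431e+00,  2.45813527e-01,  1.55901206e+00, -1.80557888e-05,
        1.33871499e+00, -1.74085066e-01]), 'joint_vel': array([-6.09161777e-05,  7.64539692e-04,  2.02869934e-03,  1.13900126e-03,
        8.51607738e-04,  9.56137144e-04]), 'tau': array([-3.79878411e-04, -4.29520297e+01, -3.26128793e+01, -1.79479016e-04,
        5.31552796e-03, -2.21583844e-05]), 'tcp_pos': array([ 0.17942375, -0.62416199,  0.23018173]), 'tcp_rot': array([-9.73688752e-04,  9.90232874e-01,  1.39419890e-01,  2.45354086e-05]), 'force': array([1.07820072, 0.56118389, 0.58900191]), 'ft_torque': array([ 0.01837534,  0.00453089, -0.0027376 ]), 'finger_gap': 0.08558161565267695}
0.0187
scene [[476.0033768    0.         251.03944826]
 [  0.         476.0033768  188.10383638]
 [  0.           0.           1.        ]] [-0.11686486  0.93702235  0.6714283 ] [[-0.77545221 -0.6311477   0.01806807]
 [-0.30944355  0.35493939 -0.882192  ]
 [ 0.55038038 -0.68968878 -0.47054312]]
top [[350.24371667   0.         248.30334273]
 [  0.         350.24371667 188.82315351]
 [  0.           0.           1.        ]] [0.34398642 0.05966626 1.08455239] [[ 0.02133261 -0.99976322 -0.0042917 ]
 [-0.9837665  -0.02022584 -0.17830983]
 [ 0.17818081  0.00802584 -0.98396503]]
```

View pics/scene0.png

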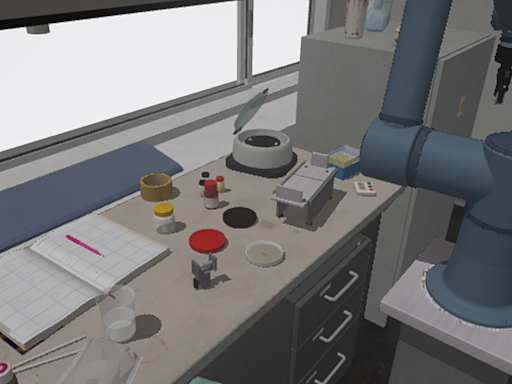

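View pics/top0.png

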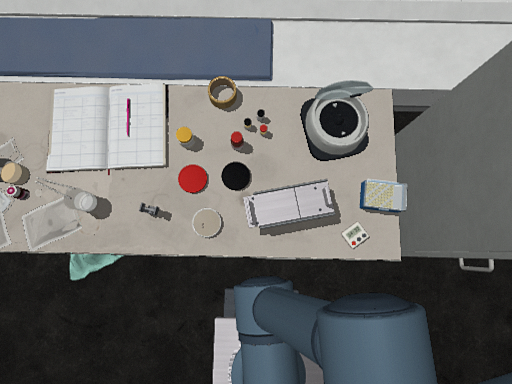

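The scene camera shows the clip at (204,271), dish candidates white (264,253), black (239,217), red (207,241), and the plate on its stand at (308,185). In the top view, the clip is at (149,209), the white dish at (207,222), the plate spans columns 245–335, and the timer is at (355,235). Next I'll take close crops.

Run:
```python
import cv2
a=cv2.imread("pics/top0.png");s=cv2.imread("pics/scene0.png")
cv2.imwrite("pics/c1.png",cv2.resize(a[170:245,235:345],None,fx=7,fy=7,interpolation=cv2.INTER_CUBIC))
cv2.imwrite("pics/c2.png",cv2.resize(a[185:245,125:230],None,fx=7,fy=7,interpolation=cv2.INTER_CUBIC))
cv2.imwrite("pics/c3.png",cv2.resize(s[145:295,180:345],None,fx=4,fy=4,interpolation=cv2.INTER_CUBIC))
```

```text
(no output)
```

View pics/c1.png

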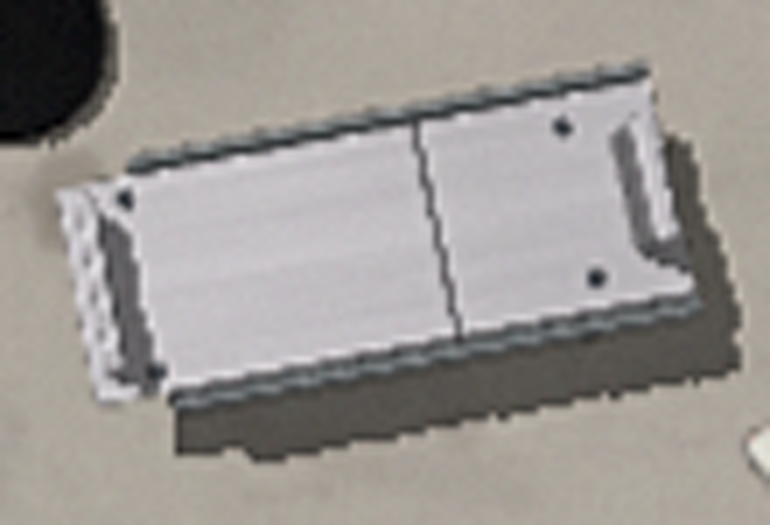

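View pics/c2.png

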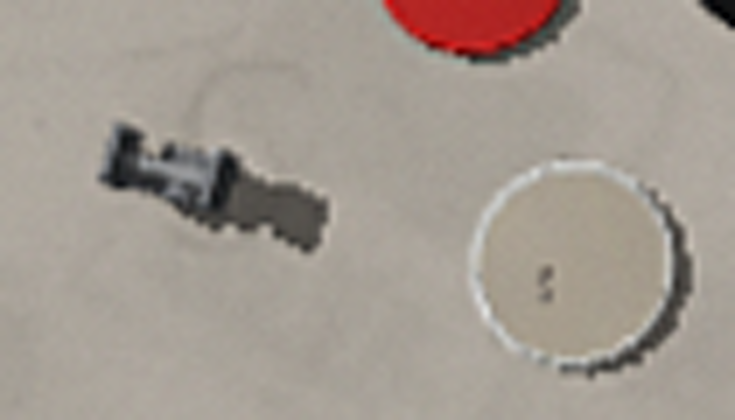

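View pics/c3.png

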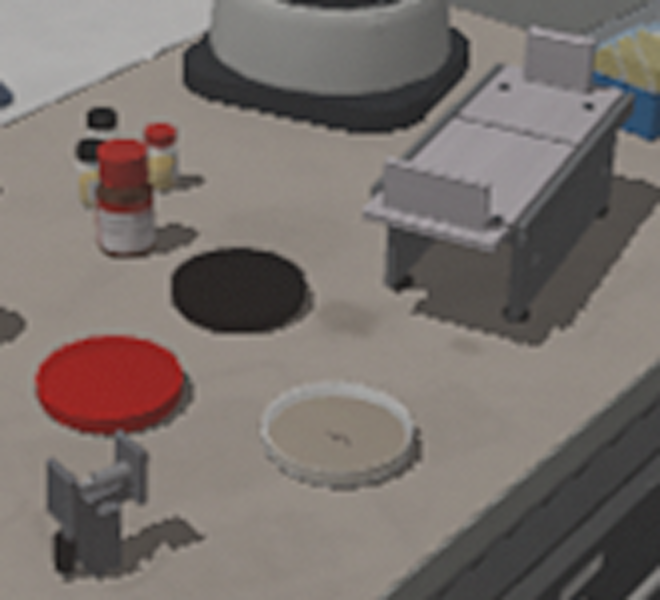

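The crops show the plate with its line from about (294.5,187) to (300.6,218), the rib at the right, the upstand at the left, the clip tabs at (142,207) and (157,211), and the sensor barrel on the left (+y) side. In scene, the black barrel sits at the clip's lower left, facing outward, so it matches. The clear white dish at (207,222) is the right one; the black and red discs are decoys.

```bash
cat > h.py <<'E'
import cv2,numpy as np
from rig import *
def rays(c,px):
    px=np.array(px,float).reshape(-1,1,2)
    u=cv2.undistortPoints(px,c["camera_matrix"],None).reshape(-1,2)
    R=cv2.Rodrigues(np.array(c["rvec"]))[0]; o=-R.T@np.array(c["tvec"]).ravel()
    return o,np.c_[u,np.ones(len(u))]@R
def onz(c,px,z):
    o,d=rays(c,px); return o+d*((z-o[2])/d[:,2])[:,None]
def proj(c,P): return cv2.projectPoints(np.array(P,float).reshape(-1,3),np.array(c["rvec"]),np.array(c["tvec"]),c["camera_matrix"],None)[0].reshape(-1,2)
def cr(p,f,ox,oy): return (np.array(p,float)+.5)/f-.5+[ox,oy]
E
python3 - <<'E'
from h import *
np.set_printoptions(precision=4,suppress=True)
t=read_camera("top");s=read_camera("scene")
# line & plate: threshold bright plate
im=t["image"].astype(int)
c1=lambda p:cr(p,7,235,170); c2=lambda p:cr(p,7,125,185); c3=lambda p:cr(p,4,180,145)
L=onz(t,c1([(417,122),(460,340)]),.088); print("line top",L, L.mean(0))
# line from scene, ends
L2=onz(s,c3([(460,118),(572,149)]),.088); print("line scene",L2,L2.mean(0))
U=onz(t,c1([(70,190),(108,400)]),.122); print("ups top (rough)",U,U.mean(0))
U2=onz(s,c3([(386,165),(489,187)]),.122);print("ups scene outer top edge",U2,U2.mean(0))
Rb=onz(t,c1([(640,115),(672,238)]),.128);print("rib top",Rb,Rb.mean(0))
R2=onz(s,c3([(529,28),(596,38)]),.128);print("rib scene",R2,R2.mean(0))
# dish mask
hs=cv2.cvtColor(t["image"],cv2.COLOR_RGB2HSV)
print("dish", onz(t,c2([(573,262)]),.015), onz(s,c3([(337,428)]),.013))
T=onz(t,c2([(120,157),(225,180)]),.070);print("tabs top",T,T.mean(0),np.linalg.norm(T[1]-T[0]))
T2=onz(s,c3([(62,463),(132,442)]),.070);print("tabs scene",T2,T2.mean(0))
for n,z in[("lip", .087)]:
    P=onz(t,c1([(130,165),(645,70),(175,400),(697,300)]),z);print(P)
E
```

```text
line top [[ 0.5325 -0.0647  0.088 ]
 [ 0.4427 -0.082   0.088 ]] [ 0.4876 -0.0733  0.088 ]
line scene [[ 0.5265 -0.0612  0.088 ]
 [ 0.4429 -0.0722  0.088 ]] [ 0.4847 -0.0667  0.088 ]
ups top (rough) [[0.4958 0.0774 0.122 ]
 [0.4129 0.0606 0.122 ]] [0.4543 0.069  0.122 ]
ups scene outer top edge [[0.4863 0.0817 0.122 ]
 [0.4219 0.0635 0.122 ]] [0.4541 0.0726 0.122 ]
rib top [[ 0.5296 -0.1481  0.128 ]
 [ 0.4806 -0.1598  0.128 ]] [ 0.5051 -0.1539  0.128 ]
rib scene [[ 0.5274 -0.1448  0.128 ]
 [ 0.4822 -0.1615  0.128 ]] [ 0.5048 -0.1531  0.128 ]
dish [[0.4321 0.194  0.015 ]] [[0.43   0.1984 0.013 ]]
tabs top [[0.4674 0.378  0.07  ]
 [0.4587 0.3335 0.07  ]] [0.463  0.3558 0.07  ] 0.045347301540141945
tabs scene [[0.4725 0.3802 0.07  ]
 [0.4575 0.3431 0.07  ]] [0.465  0.3616 0.07  ]
[[ 0.5122  0.0536  0.087 ]
 [ 0.5566 -0.1594  0.087 ]
 [ 0.416   0.0335  0.087 ]
 [ 0.4612 -0.1788  0.087 ]]
```

Run:
```python
import cv2
a=cv2.imread("pics/top0.png");s=cv2.imread("pics/scene0.png")
A=cv2.resize(s[175:215,265:315],None,fx=10,fy=10,interpolation=cv2.INTER_CUBIC)
B=cv2.resize(a[190:232,240:265],None,fx=10,fy=10,interpolation=cv2.INTER_CUBIC)
import numpy as np
H=np.zeros((420,760,3),np.uint8);H[:400,:500]=A;H[:,505:755]=B
cv2.imwrite("pics/d1.png",H)
A=cv2.resize(s[250:295,185:225],None,fx=12,fy=12,interpolation=cv2.INTER_CUBIC)
B=cv2.resize(a[197:222,135:165],None,fx=10,fy=10,interpolation=cv2.INTER_CUBIC)
H=np.zeros((540,785,3),np.uint8);H[:540,:480]=A;H[:250,485:785]=B
cv2.imwrite("pics/d2.png",H)
```

```text
(no output)
```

View pics/d1.png

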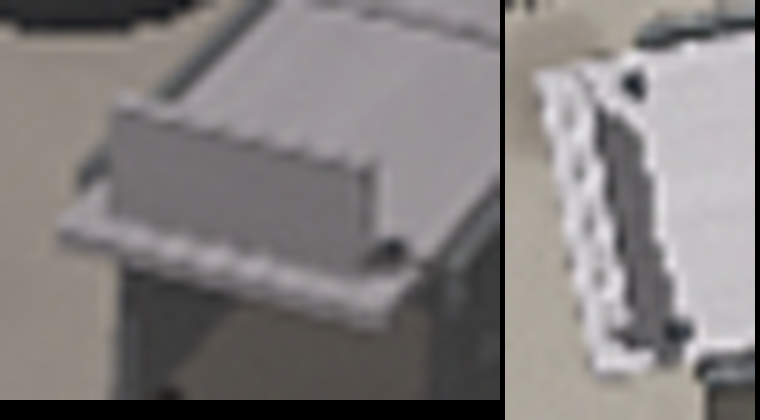

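View pics/d2.png

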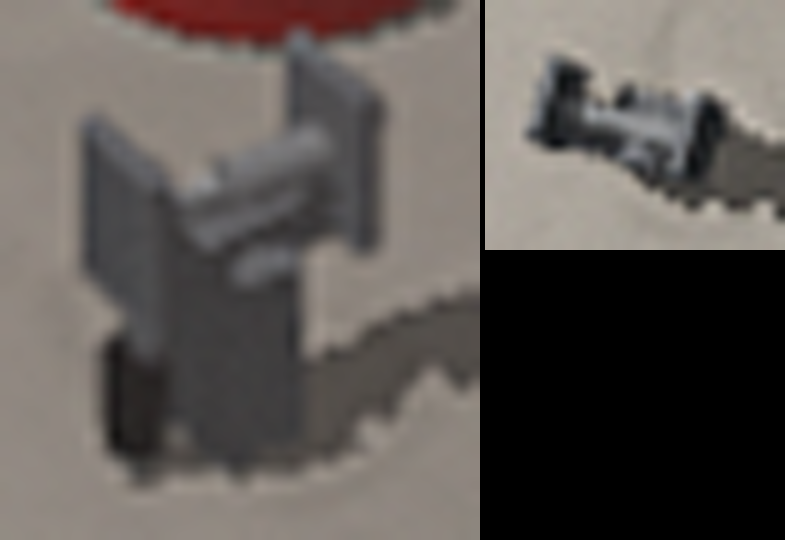

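Run:
```python
from h import *
np.set_printoptions(precision=4,suppress=True)
t=read_camera("top");s=read_camera("scene")
u=np.array([-.207,.9783,0]);v=np.array([-.9783,-.207,0])
def rep(n,P):
    for p in P: print(n,p,"u %.4f v %.4f"%(p@u,p@v))
cs=lambda p:cr(p,10,265,175)
ct=lambda p:cr(np.array(p,float)-[505,0],10,240,190)
rep("ups outer top",onz(s,cs([(112,110),(360,168)]),.122))
rep("ups outer base",onz(s,cs([(110,208),(360,270)]),.088))
rep("plate end scene",onz(s,cs([(60,228),(382,312)]),.088))
rep("plate end top",onz(t,ct([(537,75),(598,372)]),.088))
rep("ups topedge inner, top",onz(t,ct([(585,80),(625,335)]),.122))
c=lambda p:cr(p,12,185,250)
d=lambda p:cr(np.array(p,float)-[485,0],10,135,197)
A=onz(s,c([(88,115),(160,190),(295,35),(380,100)]),.070); print("tabs scene",A)
for a,b in((0,1),(2,3)):print(A[[a,b]].mean(0),np.linalg.norm(A[a]-A[b]))
print("mid",A.mean(0))
B=onz(t,d([(565,100),(708,135)]),.070);print("tabs top",B,B.mean(0))
e=(A[:2].mean(0)-A[2:].mean(0));print(np.linalg.norm(e),np.arctan2(e[1],e[0])); e=B[0]-B[1];print(np.linalg.norm(e),np.arctan2(e[1],e[0]))
e=A[0]-A[1]+A[2]-A[3];print("tab dir",np.arctan2(e[1],e[0]))
# jaw bottom corners
print("barrel bottom",onz(s,c([(135,460)]),.002),"jaw bottom right corner",onz(s,c([(300,440)]),0))
```

```text
ups outer top [0.488  0.0809 0.122 ] u -0.0219 v -0.4942
ups outer top [0.4244 0.0655 0.122 ] u -0.0237 v -0.4287
ups outer base [0.494  0.0713 0.088 ] u -0.0325 v -0.4980
ups outer base [0.428 0.056 0.088] u -0.0338 v -0.4303
plate end scene [0.4973 0.0879 0.088 ] u -0.0169 v -0.5047
plate end scene [0.4123 0.0698 0.088 ] u -0.0170 v -0.4178
plate end top [0.5    0.0833 0.088 ] u -0.0220 v -0.5064
plate end top [0.4152 0.0639 0.088 ] u -0.0234 v -0.4194
ups topedge inner, top [0.4936 0.0691 0.122 ] u -0.0346 v -0.4972
ups topedge inner, top [0.423  0.0566 0.122 ] u -0.0322 v -0.4256
tabs scene [[0.4808 0.3815 0.07  ]
 [0.4562 0.3885 0.07  ]
 [0.4697 0.341  0.07  ]
 [0.4451 0.3453 0.07  ]]
[0.4685 0.385  0.07  ] 0.02552245796307655
[0.4574 0.3431 0.07  ] 0.024978718139196127
mid [0.463  0.3641 0.07  ]
tabs top [[0.4687 0.3757 0.07  ]
 [0.4594 0.3332 0.07  ]] [0.464  0.3544 0.07  ]
0.043318111296638255 1.3127242441955513
0.04353209079542304 1.3532898616913553
tab dir -0.22715797402741417
barrel bottom [[0.4691 0.3852 0.002 ]] jaw bottom right corner [[0.4522 0.3605 0.    ]]
```

```bash
cat >> h.py <<'E'
from scipy.spatial.transform import Rotation as Ro
def Rd(yaw):  # tool down, -y tool axis at heading yaw(deg)
    a=np.radians(yaw); y=-np.array([np.cos(a),np.sin(a),0]); z=np.array([0,0,-1.]); return np.c_[np.cross(y,z),y,z]
def plan(wps):
    o=observe(); q=o["tcp_rot"]; R=Ro.from_quat([*q[1:],q[0]]).as_matrix(); p=o["tcp_pos"]
    y=-R[:,1]; print("t %.2f"%o["time_s"],"pos",p.round(4),"yaw %.2f"%np.degrees(np.arctan2(y[1],y[0])),"tiltz",R[:,2].round(3),"F",o["force"].round(1),"gap %.4f"%o["finger_gap"])
    for w in wps:
        d=R.T@(np.array(w[:3])-p); r=np.degrees(Ro.from_matrix(R.T@Rd(w[3])).as_rotvec())
        print(d.round(4).tolist(),r.round(1).tolist())
E
python3 - <<'E'
from h import *
plan([(.20,-.54,.23,106),(.22,-.49,.23,106),(.24,-.43,.23,106),(.26,-.38,.23,106),(.29,-.34,.23,104),(.32,-.30,.23,100),(.35,-.26,.23,96),(.38,-.22,.23,92)])
E
```

```text
t 0.30 pos [ 0.1795 -0.6245  0.2309] yaw 106.03 tiltz [-0.     0.001 -1.   ] F [0.4 0.4 0.1] gap 0.0856
[0.0431, -0.0756, 0.0009] [-0.0, -0.0, 0.0]
[0.0761, -0.1181, 0.001] [-0.0, -0.0, 0.0]
[0.1119, -0.1703, 0.001] [-0.0, -0.0, 0.0]
[0.1449, -0.2128, 0.0011] [-0.0, -0.0, 0.0]
[0.1848, -0.243, 0.0011] [-0.0, -0.0, 2.0]
[0.2247, -0.2731, 0.0011] [-0.0, -0.0, 6.0]
[0.2646, -0.3033, 0.0011] [-0.0, -0.0, 10.0]
[0.3044, -0.3334, 0.0012] [-0.0, -0.0, 14.0]
```

Run:
```python
from h import *
plan([(.19,-.575,.23,106),(.20,-.525,.23,106),(.21,-.475,.23,106),(.22,-.425,.23,106),(.22,-.375,.23,106),(.24,-.33,.23,104),(.275,-.295,.23,102),(.31,-.26,.23,100)])
```

```text
t 0.30 pos [ 0.1795 -0.6245  0.2309] yaw 106.03 tiltz [-0.     0.001 -1.   ] F [0.4 0.4 0.1] gap 0.0856
[0.0238, -0.0447, 0.0009] [-0.0, -0.0, 0.0]
[0.0472, -0.09, 0.001] [-0.0, -0.0, 0.0]
[0.0706, -0.1353, 0.001] [-0.0, -0.0, 0.0]
[0.0941, -0.1806, 0.001] [-0.0, -0.0, 0.0]
[0.1079, -0.2286, 0.0011] [-0.0, -0.0, 0.0]
[0.1395, -0.2664, 0.0011] [-0.0, -0.0, 2.0]
[0.1828, -0.2903, 0.0011] [-0.0, -0.0, 4.0]
[0.2261, -0.3143, 0.0011] [-0.0, -0.0, 6.0]
```

move_arm --motion '[[[0.024,-0.045,0],[0,0,0],0.0854],[[0.047,-0.09,0],[0,0,0],0.0854],[[0.07,-0.135,0],[0,0,0],0.0854],[[0.094,-0.18,0],[0,0,0],0.0854],[[0.108,-0.228,0],[0,0,0],0.0854],[[0.139,-0.266,0],[0,0,2],0.0854],[[0.183,-0.29,0],[0,0,4],0.0854],[[0.226,-0.314,0],[0,0,6],0.0854]]'

```text
time_s: 1.1
tcp_pos: [0.3096, -0.2596, 0.2315]
tcp_rot: [0.001, 0.996, 0.086, 0.001]
force: [0.6, -1.1, 0.4]
finger_gap: 0.0858
```

Run:
```python
from h import *
plan([(.34,-.22,.23,97),(.37,-.18,.23,94),(.39,-.135,.23,91),(.41,-.09,.23,88),(.42,-.04,.23,85),(.43,.01,.23,82),(.44,.06,.23,79),(.45,.11,.22,77)])
```

```text
t 1.10 pos [ 0.3096 -0.2596  0.2315] yaw 99.85 tiltz [ 0.001 -0.001 -1.   ] F [ 0.6 -1.1  0.4] gap 0.0858
[0.0367, -0.0339, 0.0015] [0.1, -0.1, 2.8]
[0.0731, -0.0682, 0.0015] [0.1, -0.1, 5.8]
[0.1005, -0.1091, 0.0015] [0.1, -0.1, 8.8]
[0.1279, -0.15, 0.0015] [0.1, -0.1, 11.8]
[0.1463, -0.1975, 0.0014] [0.1, -0.1, 14.8]
[0.1647, -0.2451, 0.0014] [0.1, -0.1, 17.8]
[0.1831, -0.2926, 0.0014] [0.1, -0.1, 20.8]
[0.2015, -0.3402, 0.0113] [0.1, -0.1, 22.8]
```

Tracking is good, so I'll continue.

move_arm --motion '[[[0.037,-0.034,0.001],[0,0,3],0.0854],[[0.073,-0.068,0.001],[0,0,6],0.0854],[[0.1,-0.109,0.001],[0,0,9],0.0854],[[0.128,-0.15,0.001],[0,0,12],0.0854],[[0.146,-0.197,0.001],[0,0,15],0.0854],[[0.165,-0.245,0.001],[0,0,18],0.0854],[[0.183,-0.293,0.001],[0,0,21],0.0854],[[0.201,-0.34,0.011],[0,0,23],0.0854]]'

```text
time_s: 1.9
tcp_pos: [0.4496, 0.1076, 0.2227]
tcp_rot: [0.0, 0.993, -0.115, 0.003]
force: [1.2, -0.3, -0.2]
finger_gap: 0.0853
```

Run:
```python
from h import *
plan([(.454,.16,.21,77),(.457,.21,.20,77),(.46,.26,.19,77),(.463,.31,.18,77),(.464,.358,.17,77),(.464,.358,.15,77)])
```

```text
t 1.90 pos [0.4496 0.1076 0.2227] yaw 76.77 tiltz [ 0.005 -0.001 -1.   ] F [ 1.2 -0.3 -0.2] gap 0.0853
[-0.0078, -0.052, 0.0127] [-0.0, -0.3, -0.2]
[-0.0164, -0.1013, 0.0226] [-0.0, -0.3, -0.2]
[-0.0249, -0.1507, 0.0326] [-0.0, -0.3, -0.2]
[-0.0335, -0.2001, 0.0425] [-0.0, -0.3, -0.2]
[-0.0436, -0.247, 0.0525] [-0.0, -0.3, -0.2]
[-0.0437, -0.247, 0.0725] [-0.0, -0.3, -0.2]
```

move_arm --motion '[[[-0.008,-0.05,0.012],[0,0,0],0.0854],[[-0.016,-0.1,0.022],[0,0,0],0.0854],[[-0.025,-0.15,0.032],[0,0,0],0.0854],[[-0.033,-0.2,0.042],[0,-0.3,0],0.0854],[[-0.0435,-0.247,0.052],[0,-0.3,0],0.0854],[[-0.0435,-0.247,0.072],[0,-0.3,0],0.0854],[[-0.0435,-0.247,0.072],[0,-0.3,0],0.0854]]'

```text
time_s: 2.6
tcp_pos: [0.4618, 0.3585, 0.1472]
tcp_rot: [0.002, 0.994, -0.114, -0.003]
force: [0.7, -0.2, -0.5]
finger_gap: 0.0857
```

Run:
```python
from h import *
plan([(.464,.358,.036,77)])
t=read_camera("top");s=read_camera("scene")
a=t["image"][:,:,::-1];b=s["image"][:,:,::-1]
cv2.imwrite("pics/top1.png",a)
A=cv2.resize(b[170:300,140:280],None,fx=4,fy=4,interpolation=cv2.INTER_CUBIC);B=cv2.resize(a[175:245,120:180],None,fx=3.5,fy=3.5,interpolation=cv2.INTER_CUBIC)
H=np.zeros((520,780,3),np.uint8);H[:,:560]=A;H[:245,565:775]=B;cv2.imwrite("pics/e1.png",H)
tip=observe()["tcp_pos"];print(proj(s,tip),proj(t,tip))
```

```text
t 2.60 pos [0.4618 0.3585 0.1472] yaw 76.94 tiltz [-0.006 -0.003 -1.   ] F [ 0.7 -0.2 -0.5] gap 0.0857
[0.0028, -0.0004, 0.1112] [0.2, 0.3, -0.1]
[[204.69981935 224.84831646]] [[140.18515966 204.68479474]]
```

View pics/e1.png

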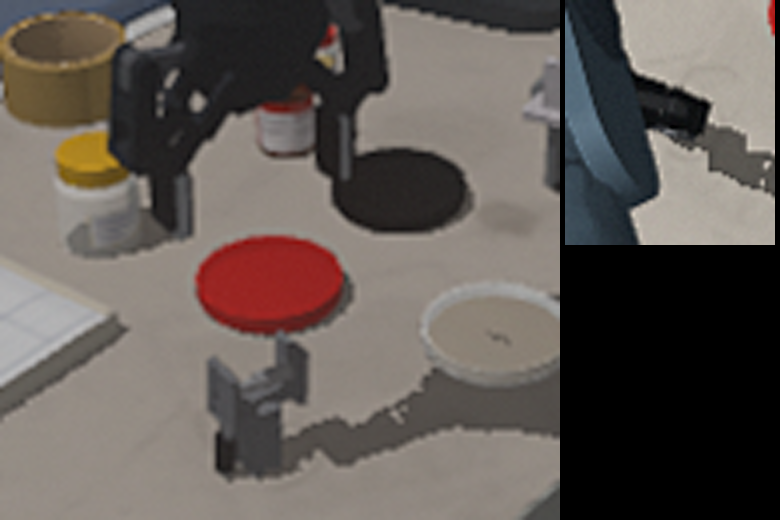

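The picture shows the open fingers over the clip: pad tips at crop (190,236) and (350,180), tabs at (222,390) and (290,365) directly below, and the pads lined up with the clip's x axis. I'll descend now.

move_arm --motion '[[[0.001,0,0.03],[0,0.3,0],0.0854],[[0.002,0,0.06],[0.2,0.3,0],0.0854],[[0.002,0,0.085],[0.2,0.3,0],0.0854],[[0.002,0,0.1],[0.2,0.3,0],0.0854],[[0.002,0,0.111],[0.2,0.3,0],0.0854],[[0.002,0,0.111],[0.2,0.3,0],0.0854]]'

```text
time_s: 3.3
tcp_pos: [0.4655, 0.3562, 0.0387]
tcp_rot: [-0.001, 0.993, -0.116, 0.002]
force: [-0.2, 0.2, -0.1]
finger_gap: 0.0852
```

Run:
```python
from h import *
plan([(.464,.358,.036,77)])
s=read_camera("scene")
b=s["image"][:,:,::-1]
A=cv2.resize(b[210:300,150:250],None,fx=6,fy=6,interpolation=cv2.INTER_CUBIC)
cv2.imwrite("pics/e2.png",A)
```

```text
t 3.30 pos [0.4655 0.3562 0.0387] yaw 76.73 tiltz [ 0.004  0.001 -1.   ] F [-0.2  0.2 -0.1] gap 0.0852
[-0.0019, -0.0014, 0.0027] [-0.1, -0.2, -0.3]
```

View pics/e2.png

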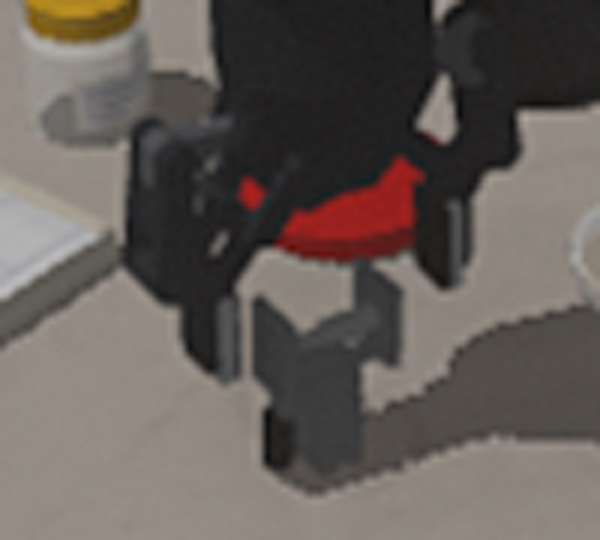

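The left pad is about 15 crop-px from its tab and the right about 47, so I'll shift about 5 mm to +y, go down 3 mm, then close.

move_arm --motion '[[[0,-0.006,0.003],[0,0,0],0.0854],[[0,-0.006,0.003],[0,0,0],0.06],[[0,-0.006,0.003],[0,0,0],0.05],[[0,-0.006,0.003],[0,0,0],0.04],[[0,-0.006,0.003],[0,0,0],0.03],[[0,-0.006,0.003],[0,0,0],0.03],[[0,-0.006,0.003],[0,0,0],0.03],[[0,-0.006,0.003],[0,0,0],0.03]]'

```text
time_s: 4.15
tcp_pos: [0.4687, 0.3619, 0.0387]
tcp_rot: [-0.0, 0.993, -0.115, 0.003]
force: [-1.2, -6.1, 10.4]
finger_gap: 0.0308
```

Run:
```python
from h import *
plan([(.464,.361,.036,77)])
s=read_camera("scene")
b=s["image"][:,:,::-1]
A=cv2.resize(b[210:300,150:250],None,fx=6,fy=6,interpolation=cv2.INTER_CUBIC)
cv2.imwrite("pics/e3.png",A)
```

```text
t 4.15 pos [0.4687 0.3619 0.0387] yaw 76.80 tiltz [ 0.007 -0.    -1.   ] F [-1.2 -6.1 10.4] gap 0.0308
[-0.0044, 0.002, 0.0027] [-0.1, -0.4, -0.2]
```

View pics/e3.png

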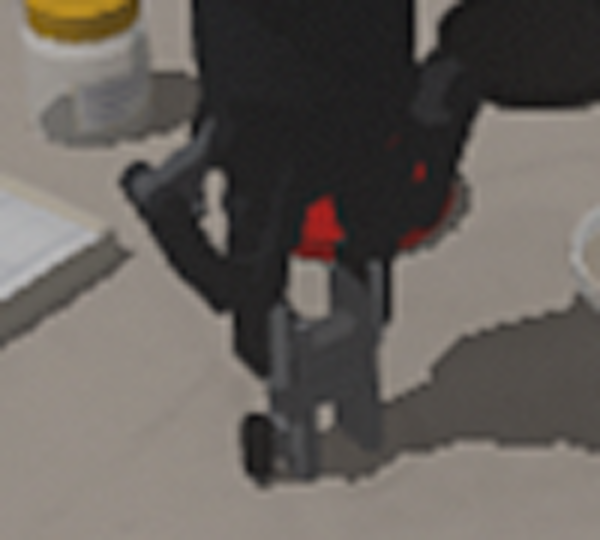

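The clip is squeezed open between the fingers with its jaws parted, and the barrel is at lower left (258,450), i.e. +y. I'll lift and carry it, turning to the plate's heading of 102°.

Run:
```python
from h import *
plan([(.468,.362,.075,77),(.468,.352,.12,79),(.467,.32,.155,83),(.466,.272,.18,87),(.464,.225,.195,91),(.462,.177,.20,95),(.460,.13,.20,99),(.459,.085,.20,102)])
```

```text
t 4.20 pos [0.4686 0.3619 0.0387] yaw 76.80 tiltz [ 0.007 -0.    -1.   ] F [-1.9 -5.3 10.8] gap 0.0308
[-0.0004, 0.0, -0.0363] [-0.1, -0.4, -0.2]
[0.0022, 0.0097, -0.0813] [-0.1, -0.4, -2.2]
[0.0088, 0.041, -0.1163] [-0.1, -0.4, -6.2]
[0.0189, 0.088, -0.1413] [-0.0, -0.4, -10.2]
[0.0278, 0.1342, -0.1563] [-0.0, -0.4, -14.2]
[0.0369, 0.1813, -0.1613] [-0.0, -0.4, -18.2]
[0.0456, 0.2276, -0.1613] [-0.0, -0.4, -22.2]
[0.0549, 0.2716, -0.1613] [0.0, -0.4, -25.2]
```

move_arm --motion '[[[0,0,-0.036],[0,-0.4,0],0.03],[[0.002,0.01,-0.081],[0,-0.4,-2],0.03],[[0.009,0.041,-0.116],[0,-0.4,-6],0.03],[[0.019,0.088,-0.141],[0,-0.4,-10],0.03],[[0.028,0.134,-0.156],[0,-0.4,-14],0.03],[[0.037,0.181,-0.161],[0,-0.4,-18],0.03],[[0.046,0.228,-0.161],[0,-0.4,-22],0.03],[[0.055,0.272,-0.161],[0,-0.4,-25],0.03]]'

```text
time_s: 5.0
tcp_pos: [0.4585, 0.0827, 0.2002]
tcp_rot: [0.0, 0.995, 0.104, 0.001]
force: [1.5, -1.1, 0.5]
finger_gap: 0.0307
```

move_arm --motion '[[[0,0,0],[0,0,0],0.03],[[0,0,0],[0,0,0],0.03]]'

```text
time_s: 5.2
tcp_pos: [0.4585, 0.082, 0.2004]
tcp_rot: [0.0, 0.995, 0.103, 0.001]
force: [0.2, 0.0, 0.1]
finger_gap: 0.0307
```

Run:
```python
from h import *
plan([(.4582,.0663,.20,102)])
s=read_camera("scene");t=read_camera("top")
b=s["image"][:,:,::-1];a=t["image"][:,:,::-1]
A=cv2.resize(b[110:230,225:345],None,fx=5,fy=5,interpolation=cv2.INTER_CUBIC)
cv2.imwrite("pics/e4.png",A)
cv2.imwrite("pics/top2.png",cv2.resize(a[150:260,190:345],None,fx=5,fy=5,interpolation=cv2.INTER_CUBIC))
```

```text
t 5.20 pos [0.4585 0.082  0.2004] yaw 101.78 tiltz [ 0.002 -0.    -1.   ] F [0.2 0.  0.1] gap 0.0307
[-0.0035, 0.0153, 0.0004] [0.0, -0.1, -0.2]
```

View pics/e4.png

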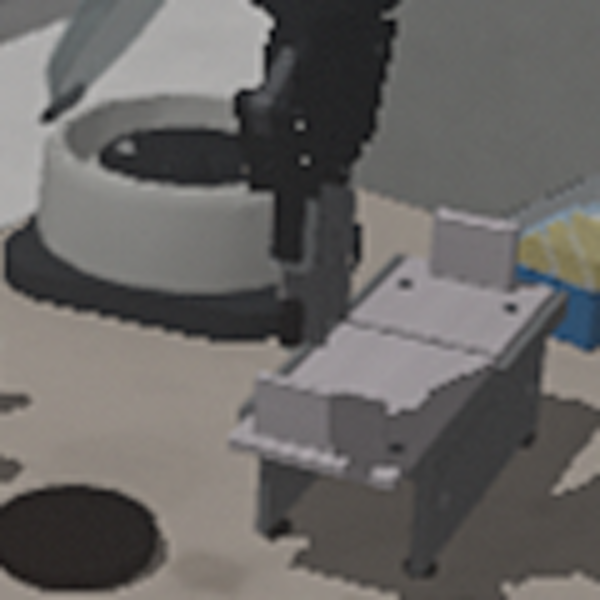

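View pics/top2.png

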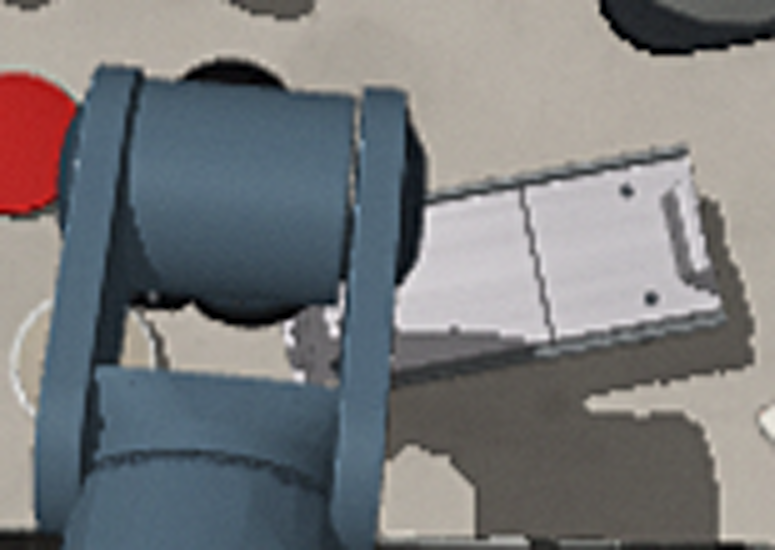

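Run:
```python
from h import *
s=read_camera("scene")
b=s["image"][:,:,::-1]
A=cv2.resize(b[145:205,265:325],None,fx=10,fy=10,interpolation=cv2.INTER_CUBIC)
cv2.imwrite("pics/e5.png",A)
p=observe()["tcp_pos"]; u=np.array([-.207,.9783,0]);v=np.array([-.9783,-.207,0])
f=p-[0,0,.0387]
# gap inner faces +-9.5, jaws 7.5, half width 12; barrel at jaw +... 
for n,a,l in[("outer jaw outer L",17,-12),("outer jaw outer R",17,12),("outer jaw inner R",9.5,12),("inner jaw inner R",-9.5,12),("inner outer R",-17,12),("c",0,0)]:
    q=proj(s,f+a/1e3*u+l/1e3*v)[0]; print(n,((q-[265,145]+.5)*10-.5).round())
for n,P in(("ups scene est",[.4568,.0703,.122]),("ups top est",[.4588,.0634,.122])):
    q=proj(s,P)[0];print(n,((q-[265,145]+.5)*10-.5).round())
```

```text
outer jaw outer L [136. 323.]
outer jaw outer R [229. 346.]
outer jaw inner R [241. 333.]
inner jaw inner R [272. 302.]
inner outer R [284. 290.]
c [211. 307.]
ups scene est [240. 434.]
ups top est [249. 421.]
```

View pics/e5.png

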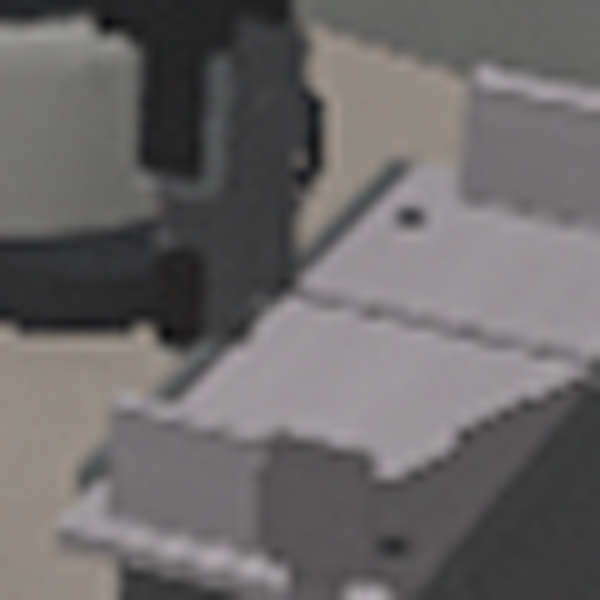

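The visible jaw tips (225,345) and (288,290) match the projected ones (229,346) and (284,290), so the scene camera agrees with the arm to within about 1 px. I'll aim at its upstand estimate, lower the clip to just above the edge, and look again.

Run:
```python
from h import *
plan([(.4577,.0687,.2,102),(.4577,.0687,.167,102)])
```

```text
t 5.35 pos [0.4584 0.0838 0.2002] yaw 102.03 tiltz [ 0.001 -0.    -1.   ] F [ 1.3 -0.8 -1. ] gap 0.0309
[-0.0039, 0.0146, 0.0002] [0.0, -0.1, 0.0]
[-0.0039, 0.0146, 0.0332] [0.0, -0.1, 0.0]
```

move_arm --motion '[[[-0.004,0.015,0],[0,0,0],0.03],[[-0.004,0.015,0.017],[0,0,0],0.03],[[-0.004,0.015,0.033],[0,0,0],0.03],[[-0.004,0.015,0.033],[0,0,0],0.03],[[-0.004,0.015,0.033],[0,0,0],0.03]]'

```text
time_s: 5.85
tcp_pos: [0.4576, 0.0692, 0.1672]
tcp_rot: [0.0, 0.994, 0.106, 0.0]
force: [0.2, -0.7, -0.9]
finger_gap: 0.0307
```

Run:
```python
from h import *
plan([(.4577,.0687,.167,102)])
s=read_camera("scene")
b=s["image"][:,:,::-1]
A=cv2.resize(b[145:205,265:325],None,fx=10,fy=10,interpolation=cv2.INTER_CUBIC)
cv2.imwrite("pics/e6.png",A)
p=observe()["tcp_pos"]; u=np.array([-.207,.9783,0]);v=np.array([-.9783,-.207,0])
f=p-[0,0,.0387]
for n,a,l in[("outer jaw outer L",17,-12),("outer jaw outer R",17,12),("outer jaw inner R",9.5,12),("inner jaw inner R",-9.5,12),("inner outer R",-17,12),("c",0,0)]:
    q=proj(s,f+a/1e3*u+l/1e3*v)[0]; print(n,((q-[265,145]+.5)*10-.5).round())
c=np.array([f[0],f[1],.122])
for l in(-35,35):
  for a in (-3,3): print("upst",l,a,((proj(s,c+a/1e3*u+l/1e3*v)[0]-[265,145]+.5)*10-.5).round())
```

```text
t 5.85 pos [0.4576 0.0692 0.1672] yaw 102.13 tiltz [ 0. -0. -1.] F [ 0.2 -0.7 -0.9] gap 0.0307
[-0.0, 0.0005, 0.0002] [0.0, -0.0, 0.1]
outer jaw outer L [167. 422.]
outer jaw outer R [258. 445.]
outer jaw inner R [270. 432.]
inner jaw inner R [300. 400.]
inner outer R [312. 388.]
c [240. 405.]
upst -35 -3 [114. 393.]
upst -35 3 [104. 403.]
upst 35 -3 [375. 458.]
upst 35 3 [366. 468.]
```

View pics/e6.png

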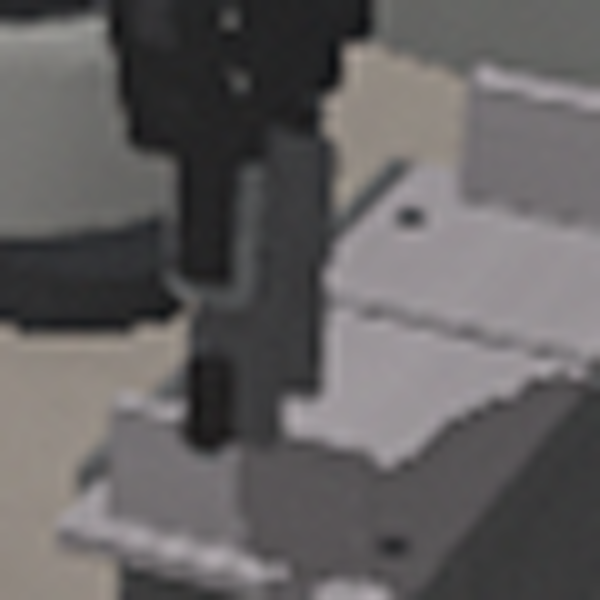

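The clip hangs upright and straddles the upstand's middle: outer jaw at (258,445), inner jaw tip at (305,390), upstand top corners at (115,405) and (368,463) against a projected (109,398) and (370,463). I'll lower it on.

move_arm --motion '[[[0,0,0.01],[0,0,0],0.03],[[0,0,0.018],[0,0,0],0.03],[[0,0,0.025],[0,0,0],0.03],[[0,0,0.03],[0,0,0],0.03],[[0,0,0.033],[0,0,0],0.03],[[0,0,0.035],[0,0,0],0.03],[[0,0,0.036],[0,0,0],0.03],[[0,0,0.036],[0,0,0],0.03]]'

```text
time_s: 6.7
tcp_pos: [0.4582, 0.0689, 0.1319]
tcp_rot: [0.0, 0.994, 0.105, 0.001]
force: [0.3, 0.5, 0.0]
finger_gap: 0.0308
```

Run:
```python
from h import *
plan([(.4577,.0687,.130,102)])
s=read_camera("scene")
b=s["image"][:,:,::-1]
A=cv2.resize(b[145:205,265:325],None,fx=10,fy=10,interpolation=cv2.INTER_CUBIC)
cv2.imwrite("pics/e7.png",A)
```

```text
t 6.70 pos [0.4582 0.0689 0.1319] yaw 102.10 tiltz [ 0.002 -0.    -1.   ] F [0.3 0.5 0. ] gap 0.0308
[-0.0006, 0.0001, 0.0019] [0.0, -0.1, 0.1]
```

View pics/e7.png

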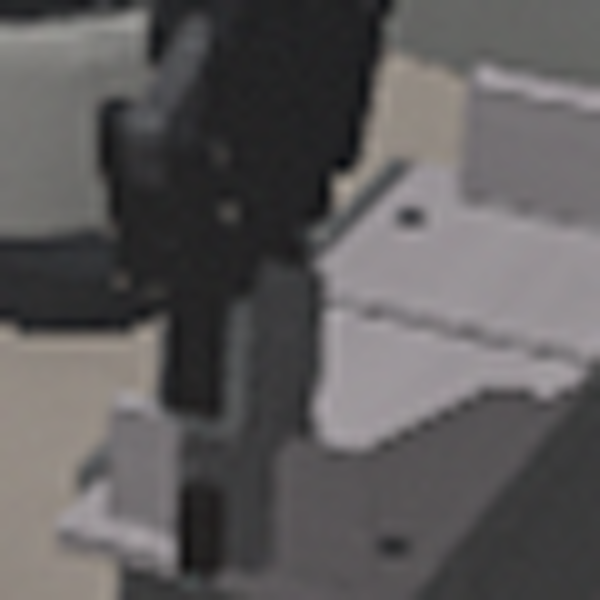

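The clip is down over the upstand, inner jaw behind it, outer jaw and barrel in front (200,570), with no contact force yet. I'll press down a few more millimetres.

move_arm --motion '[[[0,0,0.002],[0,0,0],0.03],[[0,0,0.003],[0,0,0],0.03],[[0,0,0.004],[0,0,0],0.03],[[0,0,0.004],[0,0,0],0.03]]'

```text
time_s: 7.15
tcp_pos: [0.4589, 0.069, 0.1303]
tcp_rot: [0.0, 0.994, 0.106, 0.001]
force: [-5.9, 0.9, 13.4]
finger_gap: 0.0305
```

move_arm --motion '[[[-0.001,0,0.003],[0,0,0],0.036],[[-0.001,0,0.004],[0,0,0],0.04],[[-0.001,0,0.005],[0,0,0],0.044],[[-0.001,0,0.005],[0,0,0],0.048],[[-0.001,0,0.005],[0,0,0],0.055],[[-0.001,0,0.005],[0,0,0],0.065],[[-0.001,0,0.002],[0,0,0],0.07],[[-0.001,0,0],[0,0,0],0.075]]'

```text
time_s: 7.95
tcp_pos: [0.4576, 0.069, 0.1302]
tcp_rot: [0.0, 0.994, 0.106, 0.001]
force: [-0.1, 0.3, -0.1]
finger_gap: 0.0746
```

Run:
```python
from h import *
plan([(.4577,.0687,.130,102)])
s=read_camera("scene")
b=s["image"][:,:,::-1]
A=cv2.resize(b[145:205,265:325],None,fx=10,fy=10,interpolation=cv2.INTER_CUBIC)
cv2.imwrite("pics/e8.png",A)
```

```text
t 7.95 pos [0.4576 0.069  0.1302] yaw 102.13 tiltz [ 0.002 -0.    -1.   ] F [-0.1  0.3 -0.1] gap 0.0746
[0.0, 0.0003, 0.0002] [0.0, -0.1, 0.1]
```

View pics/e8.png

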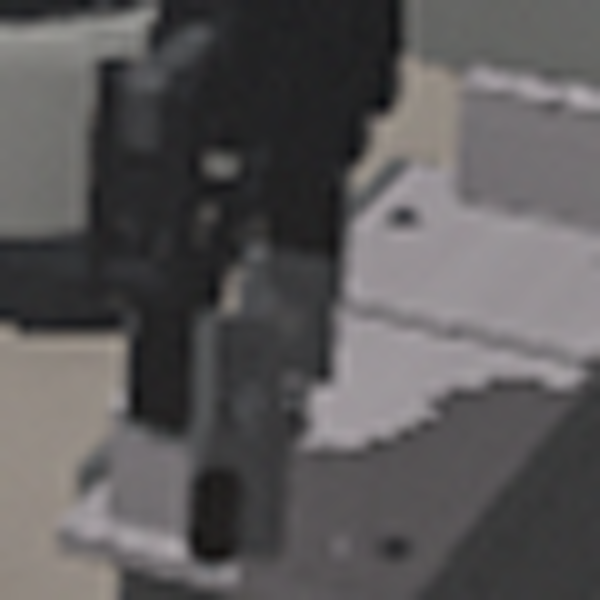

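The clip is shut on the upstand with the barrel in front at (213,515), free of both pads. I'll open fully and go straight up.

move_arm --motion '[[[0,0,0],[0,0,0],0.085],[[0,0,-0.01],[0,0,0],0.085],[[0,0,-0.03],[0,0,0],0.085],[[0,0,-0.06],[0,0,0],0.085],[[0,0,-0.1],[0,0,0],0.085],[[0,0.04,-0.12],[0,0,0],0.085],[[0,0.09,-0.12],[0,0,0],0.085],[[0,0.14,-0.12],[0,0,0],0.085]]'

```text
time_s: 8.8
tcp_pos: [0.4879, -0.0694, 0.2531]
tcp_rot: [0.001, 0.994, 0.106, 0.003]
force: [0.6, 0.7, 0.0]
finger_gap: 0.0848
```

Run:
```python
from h import *
np.set_printoptions(precision=4,suppress=True)
# rib target: line between ; rib centre (u,v) est
u=np.array([-.207,.9783,0]);v=np.array([-.9783,-.207,0])
P=-.251*u-.462*v; print(P)
plan([(P[0],P[1],.2,102),(P[0],P[1],.095,102)])
s=read_camera("scene");t=read_camera("top")
b=s["image"][:,:,::-1];a=t["image"][:,:,::-1]
A=cv2.resize(b[130:210,260:350],None,fx=8,fy=8,interpolation=cv2.INTER_CUBIC)
cv2.imwrite("pics/e9.png",A);cv2.imwrite("pics/top9.png",cv2.resize(a[160:250,190:345],None,fx=5,fy=5,interpolation=cv2.INTER_CUBIC))
```

```text
[ 0.5039 -0.1499 -0.    ]
t 8.80 pos [ 0.4879 -0.0694  0.2531] yaw 102.22 tiltz [ 0.006 -0.001 -1.   ] F [0.6 0.7 0. ] gap 0.0848
[-0.0017, 0.082, 0.0533] [0.2, -0.3, 0.2]
[-0.0023, 0.0817, 0.1583] [0.2, -0.3, 0.2]
```

View pics/e9.png

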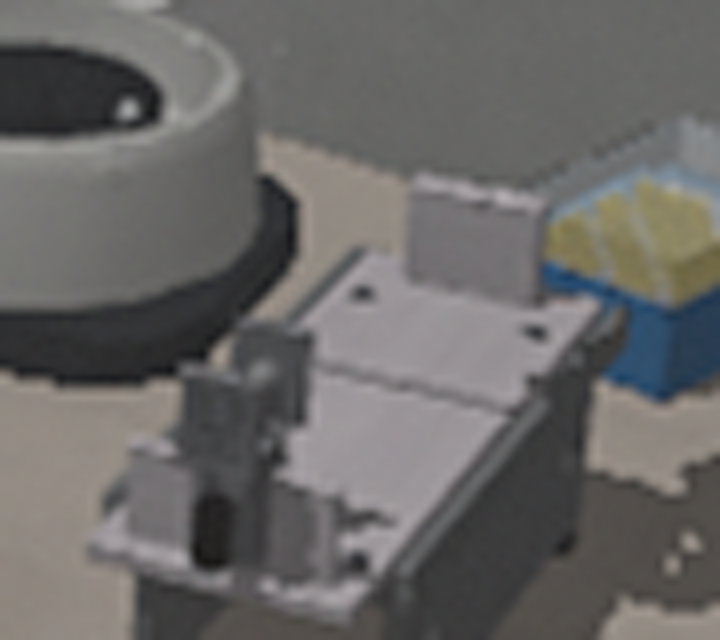

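View pics/top9.png

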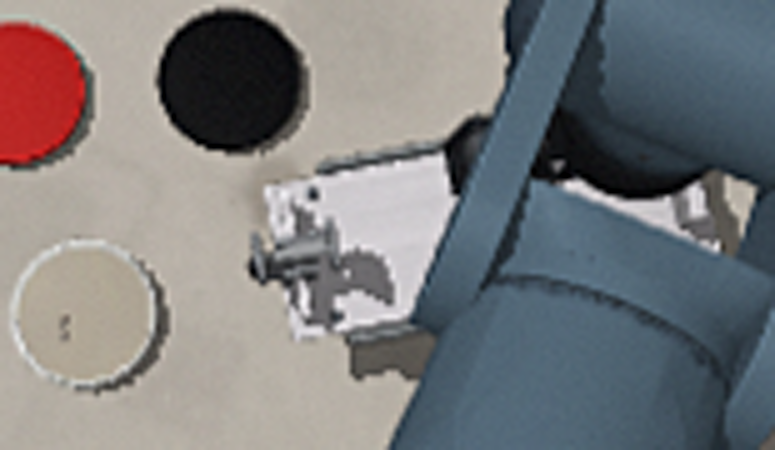

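The clip stands upright and shut on the middle of the upstand, barrel outward (212,530), seen in both views. The rib is at (475,240) in the crop and free. I'm moving above it.

move_arm --motion '[[[-0.001,0.04,0.02],[0,0,0],0.085],[[-0.002,0.082,0.05],[0,-0.3,0],0.085],[[-0.002,0.082,0.09],[0,-0.3,0],0.085],[[-0.002,0.082,0.1],[0,-0.3,0],0.085],[[-0.002,0.082,0.1],[0,-0.3,0],0.085]]'

```text
time_s: 9.4
tcp_pos: [0.5019, -0.1522, 0.1508]
tcp_rot: [0.0, 0.995, 0.103, -0.002]
force: [-1.1, -0.9, 0.0]
finger_gap: 0.085
```

Run:
```python
from h import *
np.set_printoptions(precision=4,suppress=True)
plan([(.5039,-.1499,.095,102)])
s=read_camera("scene")
b=s["image"][:,:,::-1]
A=cv2.resize(b[110:190,280:370],None,fx=8,fy=8,interpolation=cv2.INTER_CUBIC)
cv2.imwrite("pics/e10.png",A)
u=np.array([-.207,.9783,0]);v=np.array([-.9783,-.207,0])
p=observe()["tcp_pos"]
f=lambda P:((proj(s,P)[0]-[280,110]+.5)*8-.5).round()
c=p*[1,1,0]
print("if rib centred: outer top edge",f(c+[0,0,.128]+.005*u-.025*v),f(c+[0,0,.128]+.005*u+.025*v),"base",f(c+[0,0,.088]+.005*u-.025*v),f(c+[0,0,.088]+.005*u+.025*v))
print("pads tips", f(p+.0425*u+[0,0,.013]),f(p-.0425*u+[0,0,.013]))
```

```text
t 9.40 pos [ 0.5019 -0.1522  0.1508] yaw 101.80 tiltz [-0.005 -0.001 -1.   ] F [-1.1 -0.9  0. ] gap 0.0850
[0.0026, -0.0018, 0.0558] [-0.0, 0.3, -0.2]
if rib centred: outer top edge [257. 339.] [391. 367.] base [248. 441.] [380. 470.]
pads tips [295. 290.] [378. 209.]
```

View pics/e10.png

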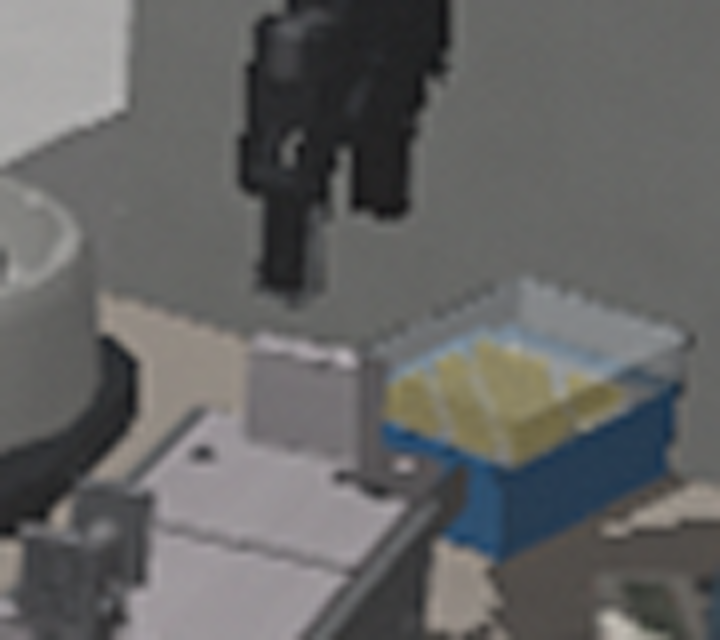

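move_arm --motion '[[[0.002,-0.002,0.02],[0,0.3,0],0.085],[[0.002,-0.002,0.04],[0,0.3,0],0.085],[[0.002,-0.002,0.05],[0,0.3,0],0.085],[[0.002,-0.002,0.055],[0,0.3,0],0.085],[[0.002,-0.002,0.055],[0,0.3,0],0.085],[[0.002,-0.002,0.055],[0,0.3,0],0.06]]'

```text
time_s: 10.05
tcp_pos: [0.5055, -0.1507, 0.0992]
tcp_rot: [0.002, 0.995, 0.103, 0.003]
force: [0.0, 0.1, -0.2]
finger_gap: 0.0726
```

Run:
```python
from h import *
np.set_printoptions(precision=4,suppress=True)
plan([(.5039,-.1499,.095,102)])
s=read_camera("scene")
b=s["image"][:,:,::-1]
A=cv2.resize(b[110:190,280:370],None,fx=8,fy=8,interpolation=cv2.INTER_CUBIC)
cv2.imwrite("pics/e11.png",A)
```

```text
t 10.05 pos [ 0.5055 -0.1507  0.0992] yaw 101.84 tiltz [ 0.006 -0.003 -1.   ] F [ 0.   0.1 -0.2] gap 0.0726
[-0.0015, -0.0012, 0.0041] [0.2, -0.3, -0.2]
```

View pics/e11.png

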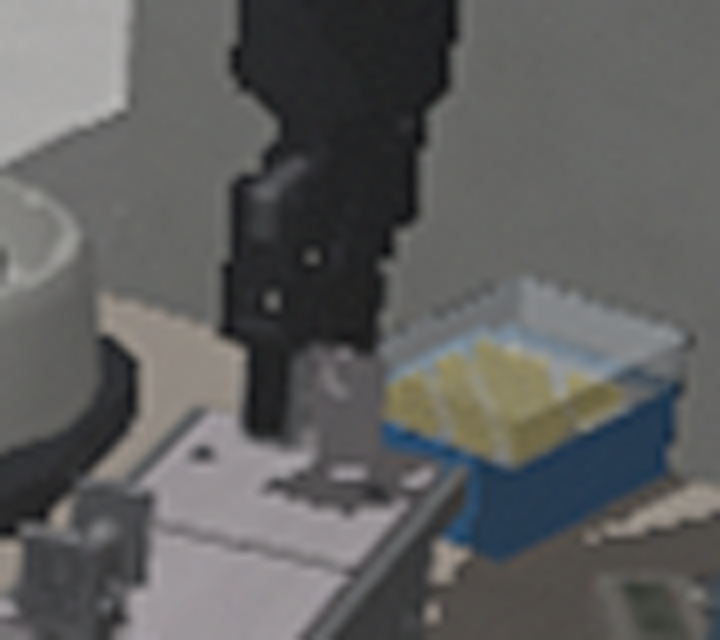

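The fingers straddle the rib, outer pad at (290,400), on its middle. I'll lower 3 mm and close.

move_arm --motion '[[[-0.001,-0.001,0.003],[0,0,0],0.055],[[-0.001,-0.001,0.003],[0,0,0],0.04],[[-0.001,-0.001,0.003],[0,0,0],0.03],[[-0.001,-0.001,0.003],[0,0,0],0.022],[[-0.001,-0.001,0.003],[0,0,0],0.016],[[-0.001,-0.001,0.003],[0,0,0],0.012],[[-0.001,-0.001,0.003],[0,0,0],0.009],[[-0.001,-0.001,0.003],[0,0,0],0.006]]'

```text
time_s: 10.9
tcp_pos: [0.5044, -0.1504, 0.0964]
tcp_rot: [0.002, 0.995, 0.103, 0.003]
force: [-1.8, -3.9, 2.1]
finger_gap: 0.0093
```

move_arm --motion '[[[0,0,0],[0,0,0],0.005],[[0,0,0],[0,0,0],0.005]]'

```text
time_s: 11.1
tcp_pos: [0.5043, -0.1504, 0.0964]
tcp_rot: [0.002, 0.995, 0.103, 0.003]
force: [-1.1, -1.9, 1.4]
finger_gap: 0.0091
```

Run:
```python
from h import *
np.set_printoptions(precision=4,suppress=True)
plan([(.5039,-.1499,.095,102)])
s=read_camera("scene");t=read_camera("top")
b=s["image"][:,:,::-1];a=t["image"][:,:,::-1]
cv2.imwrite("pics/top11.png",a)
A=cv2.resize(b[130:220,260:350],None,fx=6.6,fy=6.6,interpolation=cv2.INTER_CUBIC)
cv2.imwrite("pics/e12.png",A)
```

```text
t 11.10 pos [ 0.5043 -0.1504  0.0964] yaw 101.87 tiltz [ 0.006 -0.003 -1.   ] F [-1.1 -1.9  1.4] gap 0.0091
[-0.0003, -0.0006, 0.0014] [0.2, -0.3, -0.1]
```

View pics/e12.png

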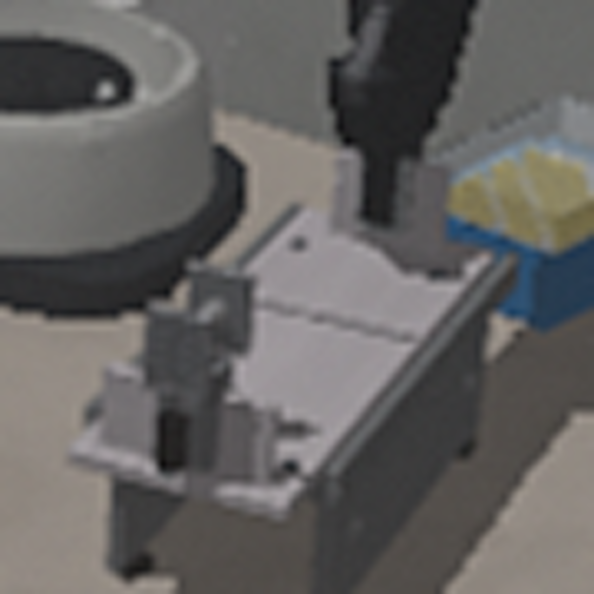

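View pics/top11.png

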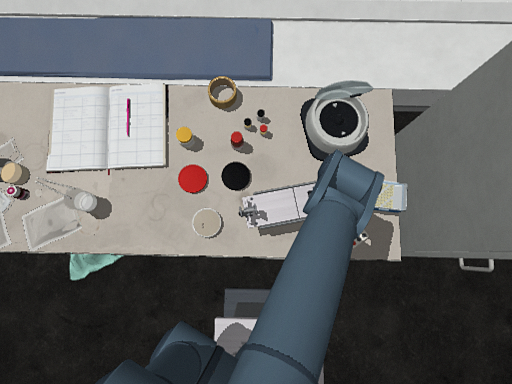

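The plate is gripped (9 mm gap on the 10 mm rib), still seated, clip in place. I'll start a slow slide outward along tool −y.

move_arm --motion '[[[0,-0.003,0.0003],[0,0,0],0.005],[[0,-0.009,0.0003],[0,0,0],0.005],[[0,-0.016,0.0003],[0,0,0],0.005],[[0,-0.023,0.0003],[0,0,0],0.005],[[0,-0.03,0.0003],[0,0,0],0.005],[[0,-0.036,0.0003],[0,0,0],0.005],[[0,-0.04,0.0003],[0,0,0],0.005],[[0,-0.04,0.0003],[0,0,0],0.005]]'

```text
time_s: 12.0
tcp_pos: [0.4963, -0.1105, 0.0964]
tcp_rot: [0.002, 0.995, 0.104, 0.003]
force: [0.7, -0.7, 5.6]
finger_gap: 0.0089
```

Run:
```python
from h import *
np.set_printoptions(precision=4,suppress=True)
a=np.radians(101.9);u=np.array([np.cos(a),np.sin(a),0])
p0=np.array([.5043,-.1504,.0962])
plan([(*(p0+.08*u),101.87),(*(p0+.1*u),101.87)])
p=observe()["tcp_pos"];print((p-p0)@u, (p-p0)@[-u[1],u[0],0])
s=read_camera("scene");b=s["image"][:,:,::-1]
A=cv2.resize(b[130:220,240:350],None,fx=6.6,fy=6.6,interpolation=cv2.INTER_CUBIC)
cv2.imwrite("pics/e13.png",A)
```

```text
t 12.00 pos [ 0.4963 -0.1105  0.0964] yaw 101.89 tiltz [ 0.006 -0.003 -1.   ] F [ 0.7 -0.7  5.6] gap 0.0089
[-0.0004, -0.0393, 0.0] [0.2, -0.3, 0.0]
[-0.0004, -0.0593, -0.0] [0.2, -0.3, 0.0]
0.04070016667186105 -0.0003677306610426097
```

View pics/e13.png

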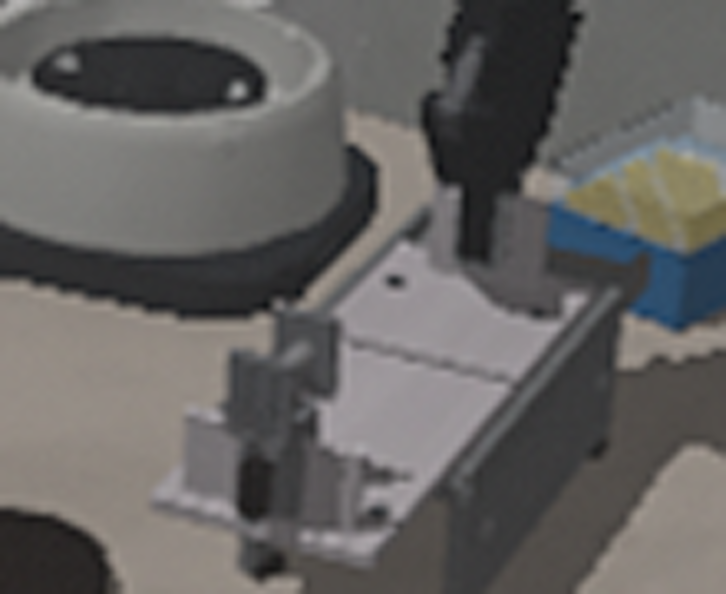

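The plate slides level, guided by the lips, with about 5.6 N down at the rib. Continuing for another 60 mm.

move_arm --motion '[[[0,-0.005,0],[0,0,0],0.005],[[0,-0.013,0],[0,0,0],0.005],[[0,-0.022,0],[0,0,0],0.005],[[0,-0.031,0],[0,0,0],0.005],[[0,-0.04,0],[0,0,0],0.005],[[0,-0.049,0],[0,0,0],0.005],[[0,-0.056,0],[0,0,0],0.005],[[0,-0.06,0],[0,0,0],0.005]]'

```text
time_s: 12.85
tcp_pos: [0.4842, -0.0515, 0.0967]
tcp_rot: [0.002, 0.995, 0.104, 0.003]
force: [1.1, -5.5, 4.5]
finger_gap: 0.0092
```

move_arm --motion '[[[0,0,0],[0,0,0],0.005],[[0,0,0],[0,0,0],0.005]]'

```text
time_s: 13.05
tcp_pos: [0.4841, -0.0511, 0.0967]
tcp_rot: [0.002, 0.995, 0.104, 0.003]
force: [0.7, -2.4, 3.9]
finger_gap: 0.0094
```

Run:
```python
from h import *
np.set_printoptions(precision=4,suppress=True)
a=np.radians(101.9);u=np.array([np.cos(a),np.sin(a),0])
p0=np.array([.5043,-.1504,.0962])
plan([(*(p0+.12*u),101.87)])
p=observe()["tcp_pos"];print((p-p0)@u, (p-p0)@[-u[1],u[0],0])
s=read_camera("scene");b=s["image"][:,:,::-1]
t=read_camera("top");a=t["image"][:,:,::-1]
A=cv2.resize(b[150:225,240:330],None,fx=8,fy=8,interpolation=cv2.INTER_CUBIC)
cv2.imwrite("pics/e14.png",A)
cv2.imwrite("pics/top14.png",cv2.resize(a[170:250,200:310],None,fx=7,fy=7,interpolation=cv2.INTER_CUBIC))
```

```text
t 13.05 pos [ 0.4841 -0.0511  0.0967] yaw 101.96 tiltz [ 0.007 -0.003 -1.   ] F [ 0.7 -2.4  3.9] gap 0.0094
[-0.0007, -0.0187, 0.0004] [0.3, -0.4, 0.1]
0.10135230376917535 -0.0006717217798432526
```

View pics/e14.png

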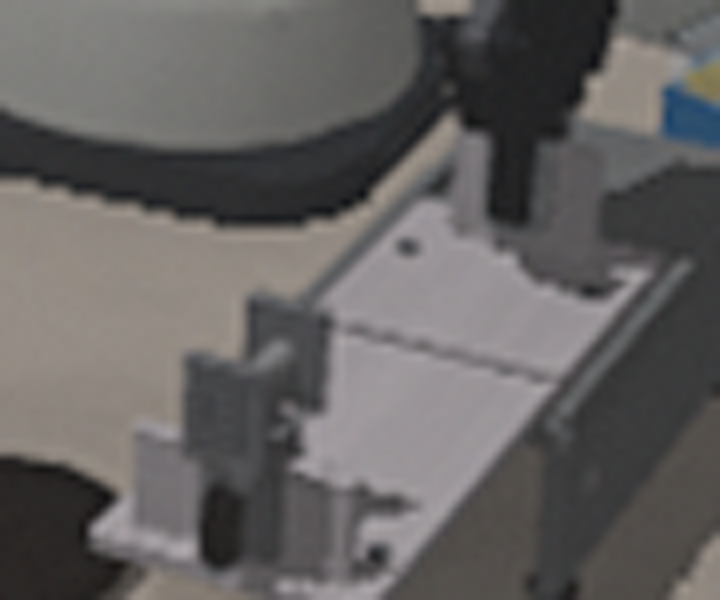

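View pics/top14.png

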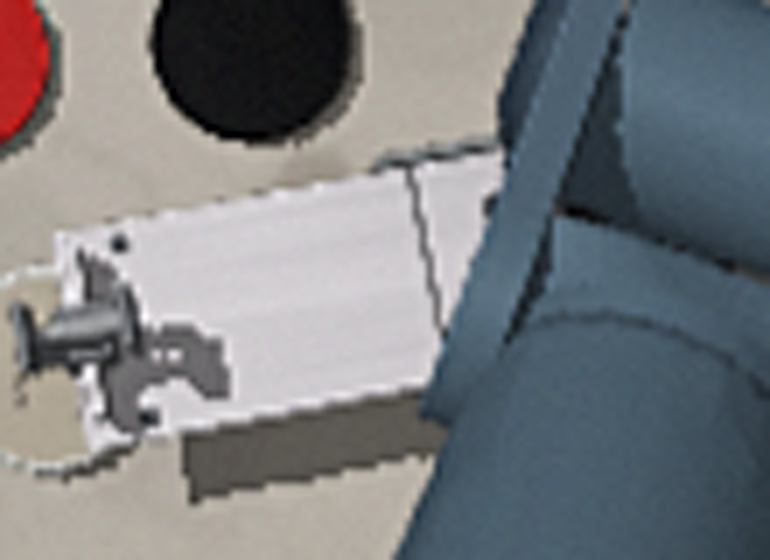

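The line is close to the stand's edge now: in the top crop, line end at (407,165) with lip end at (375,165); in the scene crop, line end at (553,380) with lip end at (545,430). Next I'll measure the gap precisely.

```bash
python3 - <<'E'
from h import *
np.set_printoptions(precision=4,suppress=True)
s=read_camera("scene");b=s["image"][:,:,::-1]
t=read_camera("top");a=t["image"][:,:,::-1]
H=np.zeros((420,800,3),np.uint8)
H[:400,:400]=cv2.resize(b[187:212,292:317],None,fx=16,fy=16,interpolation=cv2.INTER_CUBIC)
H[:400,405:797]=cv2.resize(a[187:212,250:274.5.__int__()],(392,400),interpolation=cv2.INTER_CUBIC)
cv2.imwrite("pics/e15.png",H)
# earlier frame (uncluttered) lip ends from start top image
E
python3 - <<'E'
import cv2
a=cv2.imread("pics/top0.png")
import numpy as np
H=np.zeros((400,800,3),np.uint8)
H[:,:400]=cv2.resize(a[187:212,245:270],None,fx=16,fy=16,interpolation=cv2.INTER_CUBIC)
H[:,400:]=cv2.resize(a[212:237,250:275],None,fx=16,fy=16,interpolation=cv2.INTER_CUBIC)
cv2.imwrite("pics/e16.png",H)
E
```

```text
(no output)
```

View pics/e15.png

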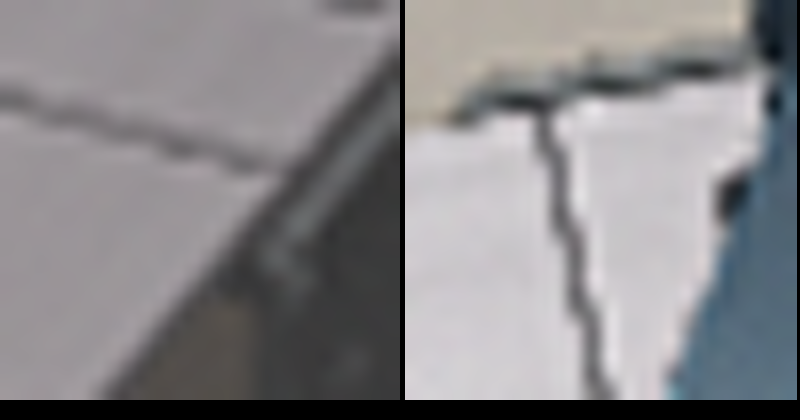

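View pics/e16.png

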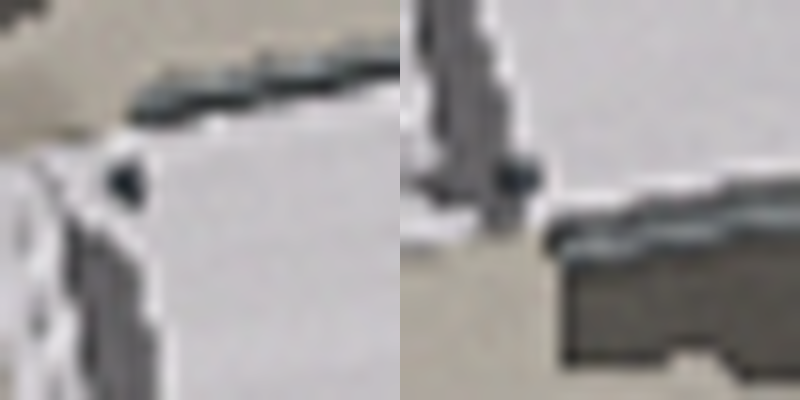

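Run:
```python
from h import *
np.set_printoptions(precision=4,suppress=True)
s=read_camera("scene");t=read_camera("top")
a=np.radians(101.9);u=np.array([np.cos(a),np.sin(a),0]);v=np.array([-u[1],u[0],0])
f=lambda P:[(round(float(p@u),4),round(float(p@v),4)) for p in P]
tl=[((545-405+.5)/16.33-.5+250,(112.5)/16-.5+187),((600-405+.5)/16.33-.5+250,385.5/16-.5+187)]
print("line top",f(onz(t,tl,.088)))
te=[(135.5/16-.5+245,105.5/16-.5+187),(153.5/16-.5+250,240.5/16-.5+212)]
print("lip ends top",f(onz(t,te,.087)))
sl=[(285.5/16-.5+292,170.5/16-.5+187),(0.5/16-.5+292,95.5/16-.5+187)]
print("line scene",f(onz(s,sl,.088)))
se=[(268.5/16-.5+292,250.5/16-.5+187),(285/16-.5+292,270/16-.5+187)]
print("lip end scene",f(onz(s,se,.087)))
p=observe()["tcp_pos"];print("tcp-> line",(p@u)+.083)
```

```text
line top [(-0.067, -0.5083), (-0.0671, -0.458)]
lip ends top [(-0.0528, -0.5125), (-0.0518, -0.4147)]
line scene [(-0.0652, -0.4193), (-0.0661, -0.4685)]
lip end scene [(-0.0416, -0.413), (-0.0372, -0.4085)]
tcp-> line -0.06687641447085098
```

Run:
```python
from h import *
s=read_camera("scene");b=s["image"][:,:,::-1]
b0=cv2.imread("pics/scene0.png")
a=np.radians(101.9);u=np.array([np.cos(a),np.sin(a),0]);v=np.array([-u[1],u[0],0])
ox,oy,k=290,180,13
def crop(im): 
    c=im[oy:oy+45,ox:ox+30]; return cv2.resize(np.clip(c.astype(float)*1.8-40,0,255).astype(np.uint8),None,fx=k,fy=k,interpolation=cv2.INTER_CUBIC)
A=crop(b);B=crop(b0);C=A.copy()
for e,col in((-.052,(0,255,0)),(-.042,(0,0,255))):
    for w in(.0475,.054):
      for z in(.087,.08):
        q=proj(s,e*u+(-.4625+w)*v+[0,0,z])[0];q=((q-[ox,oy]+.5)*k).astype(int);cv2.circle(C,tuple(int(x) for x in q),3,col,-1)
H=np.hstack([B,C]);cv2.imwrite("pics/e17.png",H);print(H.shape)
```

```text
(585, 780, 3)
```

View pics/e17.png

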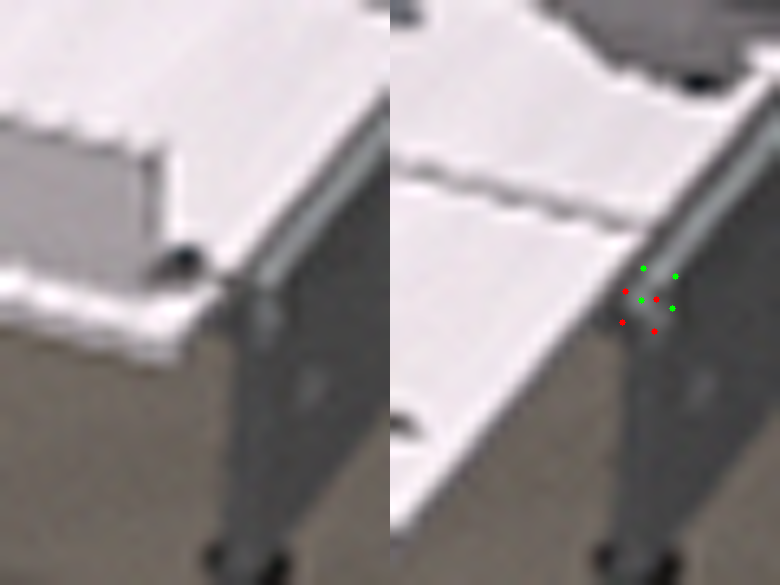

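Both cameras give the same remaining travel: 14.7 mm from the top view and about 16 mm from the scene view (lip end at crop (655,280)). I'll slide 15.5 mm more.

move_arm --motion '[[[0,-0.003,0],[0,0,0],0.005],[[0,-0.006,0],[0,0,0],0.005],[[0,-0.009,0],[0,0,0],0.005],[[0,-0.012,0],[0,0,0],0.005],[[0,-0.014,0],[0,0,0],0.005],[[0,-0.0155,0],[0,0,0],0.005],[[0,-0.0155,0],[0,0,0],0.005],[[0,-0.0155,0],[0,0,0],0.005]]'

```text
time_s: 14.2
tcp_pos: [0.4813, -0.0368, 0.0969]
tcp_rot: [0.003, 0.995, 0.104, 0.004]
force: [1.5, -5.4, 4.0]
finger_gap: 0.009
```

Run:
```python
from h import *
s=read_camera("scene");b=s["image"][:,:,::-1]
t=read_camera("top");a=t["image"][:,:,::-1]
ang=np.radians(101.9);u=np.array([np.cos(ang),np.sin(ang),0])
plan([]);print("line u by tcp",observe()["tcp_pos"]@u+.083)
H=np.zeros((560,800,3),np.uint8)
H[:,:400]=cv2.resize(b[180:208,295:315],(400,560),interpolation=cv2.INTER_CUBIC)
H[:400,405:797]=cv2.resize(a[187:212,250:274],(392,400),interpolation=cv2.INTER_CUBIC)
cv2.imwrite("pics/e18.png",H)
cv2.imwrite("pics/e19.png",cv2.resize(b[150:270,200:330],None,fx=5,fy=5,interpolation=cv2.INTER_CUBIC))
cv2.imwrite("pics/e20.png",cv2.resize(a[120:250,170:310],None,fx=4.5,fy=4.5,interpolation=cv2.INTER_CUBIC))
```

```text
t 14.30 pos [ 0.4813 -0.0368  0.0969] yaw 101.94 tiltz [ 0.008 -0.005 -1.   ] F [ 1.2 -5.9  5.5] gap 0.0088
line u by tcp -0.05229573852064119
```

View pics/e18.png

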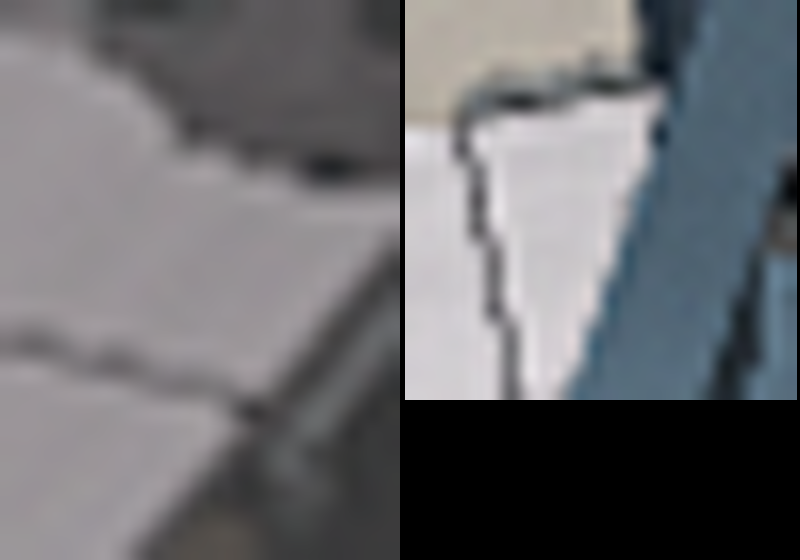

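View pics/e19.png

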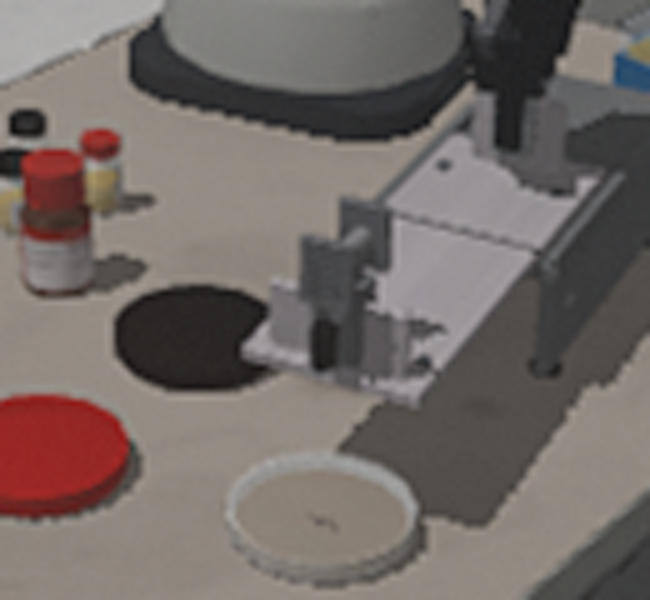

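View pics/e20.png

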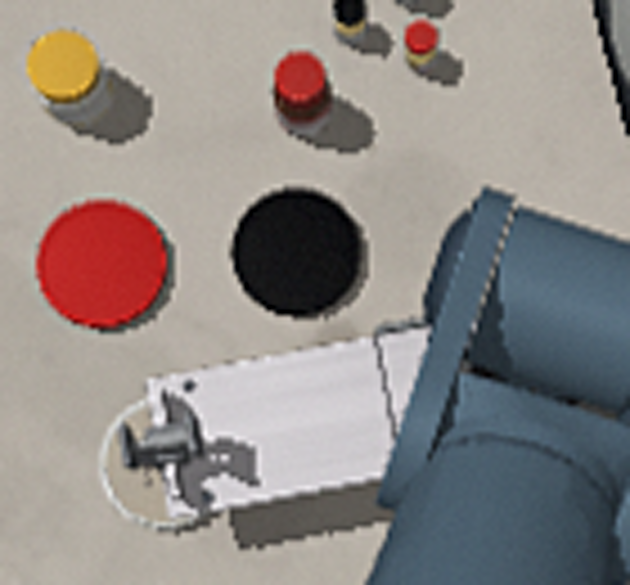

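In the top view the line's end (462,130) meets the lip's end (460,115). In the scene view the lip end at (278,445) lies slightly beyond the line end at (255,415), by about 1–2 mm. The sensor hangs over the clear dish. One final 1 mm nudge with slight down preload, then settle.

move_arm --motion '[[[0,-0.001,0.0003],[0,0,0],0.005],[[0,-0.0015,0.0005],[0,0,0],0.005],[[0,-0.0015,0.0005],[0,0,0],0.005],[[0,-0.0015,0.0005],[0,0,0],0.005],[[0,-0.0015,0.0005],[0,0,0],0.005],[[0,-0.0015,0.0005],[0,0,0],0.005]]'

```text
time_s: 14.9
tcp_pos: [0.4815, -0.0366, 0.097]
tcp_rot: [0.004, 0.995, 0.104, 0.004]
force: [0.7, -6.7, 5.8]
finger_gap: 0.0088
```

Run:
```python
from h import *
s=read_camera("scene");b=s["image"][:,:,::-1]
t=read_camera("top");a=t["image"][:,:,::-1]
ang=np.radians(101.9);u=np.array([np.cos(ang),np.sin(ang),0])
plan([]);p=observe()["tcp_pos"];print("line u by tcp",p@u+.083, observe()["joint_vel"].round(4))
sen=p+(.108+.115+.0215)*u; print("sensor",sen[:2],"dish .431,.196  d",np.linalg.norm(sen[:2]-[.431,.196]))
H=np.zeros((560,800,3),np.uint8)
H[:,:400]=cv2.resize(b[180:208,295:315],(400,560),interpolation=cv2.INTER_CUBIC)
H[:400,405:797]=cv2.resize(a[187:212,250:274],(392,400),interpolation=cv2.INTER_CUBIC)
cv2.imwrite("pics/e21.png",H)
```

```text
t 15.00 pos [ 0.4814 -0.0366  0.097 ] yaw 101.98 tiltz [ 0.009 -0.008 -1.   ] F [ 0.8 -6.5  5.7] gap 0.0095
line u by tcp -0.05206450783255269 [-0.0025 -0.     -0.0015 -0.0016  0.002   0.0014]
sensor [0.43102785 0.20267084] dish .431,.196  d 0.006670899191810072
```

View pics/e21.png

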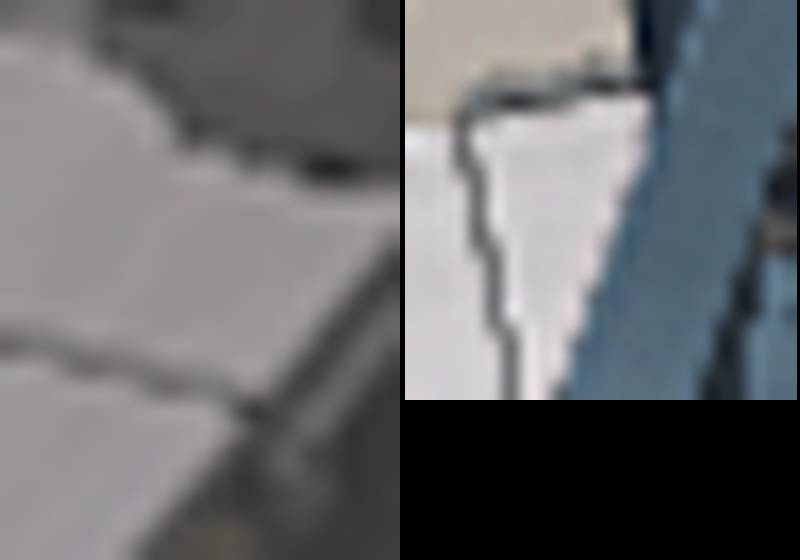

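The line now lies at the lip ends in both views. The last nudge was taken up by friction (it moved about 0.2 mm), the remaining error is within about 2 mm, and the plate is still and held with about 6 N down. Handing in.

Run:
```python
from rig import *
print(job_done()); o=observe(); print(o["time_s"],o["tcp_pos"],o["force"],o["finger_gap"])
```

```text
the job is handed in; nothing more can be done
None
the job is handed in; nothing more can be done
```

I squeezed the clip open and lowered it over the middle of the plate's upstand until it met about 13 N. I released it there with the sensor barrel outward. I then gripped the plate by its rib and slid it about 116 mm outward along the stand. I handed the job in at about 15 s with the rib still held; no verdict was reported.

**Last checks:**
- **Line:** it lies over the stand's edge within about 1 mm in the top view. The scene view and the arm's own position put it 1–2 mm short. The last nudge moved the plate only about 0.2 mm because of friction; I left it there, inside the 5 mm limit.
- **Hold:** the plate is still and held with about 6 N down. I judged it level by eye only; the gripper leans about 0.7° from vertical.
- **Clip:** in the last overview pictures, taken before that final nudge, it stood upright and shut on the upstand.
- **Sensor:** it works out about 7 mm from the dish's centre.
- **Bystanders:** the dish, bottle and jar looked undisturbed. The timer was not checked at the end.

The two cameras disagreed by up to about 9 mm along the plate. I placed the clip by the scene camera, which matched the arm to about 1 px. For the final slide I used a travel between the two views' figures (14.7 and about 16 mm).

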